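Tap the brass eyelet die home in the bench press

ROBOT

A 7-joint arm with a two-finger parallel gripper is mounted at the origin on the work surface. World frame = base frame: x ahead of the robot, y to its left, z up, the work surface at z = 0. Lengths are in m, angles in rad, forces in N, time in s.
With the tool pointing down it reaches from about 0.425 to 0.95 m from the base axis. Payload 16.7 kg.
Tool frame: the origin (TCP) lies midway between the tips of the shut fingers; the grasp point (between the pads) lies env.grip_depth behind it (env.grip_depth is the distance from the TCP to the grasp point, in m); z points along the fingers, y is the line along which they close (so a half turn about z gives the same grasp; the last joint's range is limited). The gripper opens to 94 mm and grips with 3 to 60 N. Pads are 16 mm wide; open, the fingers measure 119 mm over their backs; the gripper's body (75 mm by 177 mm) begins 78 mm behind the grasp point.
Start: joints at [1.143, 0.426, 0.074, 1.606, -0.034, 1.111, -0.067], TCP at [0.186, -0.649, 0.205] pointing down, gripper open.
Joint ranges: [-2.85, 2.85], [-0.5, 2.14], [-1.23, 1.37], [0.21, 2.46], [-1.02, 4.16], [0.16, 2.05], [-2.73, 2.73]. Speed limits (rad/s): [1.89, 1.89, 2.39, 2.39, 3.01, 3.01, 3.01].

INTERFACE

Orientations are given as a 3x3 rotation matrix whose columns are the frame's x, y, z axes.
In Python, from rig import sensors, read_camera, env gives the robot as it stands. The module is installed in compiled form; this text tells all that it offers.
- The arm moves only by the tool arm_command, never from a script. Its argument "targets" is a list that holds one entry, the list of rows, each a list of 6 numbers: the shift along the tool's x, y, z in m, then the turn, a rotation vector about the tool's x, y, z in degrees. In form: [[[dx, dy, dz, wx, wy, wz], ...]]. A call has 1 to 12 rows; each row is the pose to reach, as a shift and turn from the pose commanded when the call began, along the tool's axes at that moment; what a row does not reach only later rows make up. A row lasts 1/10 s, in which the tool goes at most 50 mm and 8.59 degrees, less where a joint would pass 70% of its speed; a pose out of reach is approached as far as the arm can. A call with a gripper value outside its range is refused whole. "hand" is the gripper command: -1 is shut, 1 is fully open, values between are in proportion, set as the call begins (left out, the last holds). The fingers move at their own pace and stop on an object; the grip force is fixed at half the most. Time passes only in rows, so rows that repeat a pose let the fingers close. It gives the time, the measured TCP pose, the force, the opening and the grip force at its end, in the units of the state.
- sensors.observe(): the state, without advancing time (a new reading comes with each control period).
- read_camera(name): name is "scene" or "side" or "wrist"; returns a dict with "color" (400x640x3 uint8, red, green, blue), "intrinsics" (3x3 intrinsics, pixels), "rvec" (rotation vector, rad) and "tvec" (3), from world to camera coordinates, as OpenCV has them. Camera axes: x right, y down, z forward; pixel columns grow to the right and rows downward; lengths in m; the calibration is good to about 2 mm. A picture is of the moment at which its call begins. There is no depth.
- env.finish_job(): hands the job in; it is judged then, once.
The state is a dict: "time": time; "joints": joint angles; "joint_vel": joint speeds; "tau": joint torques, N m; "position": TCP position; "ee_rot": TCP orientation; "wrist_force": force on the tool from outside, world axes, zero at the start; "wrist_torque": the same for the moment, N m; "finger_gap": finger opening in m; "finger_force": force on a finger pad.
Only numpy, scipy, OpenCV 4.12 (cv2) and the standard library are available. Lean on these libraries where they do the work, as an engineer would, in place of code of your own. Each camera call takes 0.05 s, during which the arm holds its last target. There are 200 camera calls.

TASK

Fit the brass die to the green eyelet press: take it from the wooden rack, stand its tapered shank loosely in the press's socket and let go of it, then drive it down with the red-handled tamper until it stops dead on the hidden stop inside, proving it with a firm press of about 30 N and never more than 50 N. Drive it with the tamper only, not with the gripper, then stand the tamper back upright on its cork pad, let go, and leave the other dies and everything else where they are.

Things in the scene. Friction and masses are not known exactly. Their poses are not given: they have to be found in the camera images.
- die: loose brass die, standing shank down in one of the three rack holes (which one varies). Origin: centre of the shank's lower end, z up its axis. Shank 32 mm long, 18 mm diameter under the collar tapering to 12.2 mm, then a 3 mm chamfer to 8 mm at the tip; collar 36 mm diameter at 32 to 37 mm; round grip 24 mm diameter from 37 to 64 mm, low dome to 67 mm. About 0.12 kg
- die_collar (a point): centre of the underside of the brass die's collar, 32 mm above its origin; it lies on the rack top at the start
- die_top (a point): the middle of the brass die's domed top, 35 mm above die_collar; the point to drive on
- rack: fixed light wooden rack, 225 x 62 x 45 mm, origin at the centre of its underside, with a row of three 25 mm holes (40 mm deep, 75 mm apart, one at the middle) along its x axis; dies hang in it loosely by their collars
- press: fixed green press base, plate 210 x 120 x 18 mm, origin on the table under the socket; round steel boss 56 mm wide and high at the origin, post 107 mm high 112 mm along its x axis. Driven, the die meets a spring resistance growing with depth to some 5 to 17 N (friction varies), then stops dead on a rigid stop screw that cannot be seen and is set differently each time; the taper then holds it
- seat (a point): centre of the boss's flat top, 56 mm above the table: mouth of the vertical socket, bore 28 mm. Inside, 3 to 27 mm down, four brass spring leaves form a taper matching the shank (15 mm across at their top edge). A shank let in loosely stops on them with its collar some 9 to 14 mm above the seat; home it lies anywhere from 0 to 7 mm above the seat, as the hidden stop decides: only the force tells
- tamper: loose hand tamper upright on the cork pad, origin at the centre of its flat white striking face (underside), z up: head 44 mm diameter up to 48 mm; red round handle 25 mm diameter from 48 to 116 mm. About 0.45 kg. More than 50 N between it and the die would spoil the die
- tamper_grip (a point): the middle of the tamper's red handle, 85 mm above its striking face
- pad: fixed round cork pad, 90 mm diameter, 6 mm thick, origin at the centre of its underside: the tamper's place
- die_steel: light grey metal die of the same shape, in the rack; leave alone
- die_black: dark metal die of the same shape, in the rack; leave alone
- glue: white glue bottle with an orange cap, 190 mm high, 64 mm diameter, at the back of the table; leave alone
- spray: blue spray can, 170 mm high, 58 mm diameter, at the back; leave alone
- books_a: stack of booklets with dark violet covers, 210 x 150 x 72 mm, at the left; leave alone
- books_b: stack of booklets with teal covers, 210 x 150 x 40 mm, at the right; leave alone
- eyelet_tray: small grey divided tray, 120 x 90 x 35 mm, at the right; leave alone
- screwdriver: yellow-handled screwdriver, 200 mm long, lying at the left; leave alone

How it is judged:
By the outcome, as a careful person would: the job done as asked, in the order asked, and still so for the second after the job is handed in, with the robot touching nothing.
It also fails if it takes over 72 s, if anything falls off the work surface, if the arm or the gripper's body presses on something with over 40 N, if the wrist force passes 120 N, or if a joint passes its speed limit or range.

## Working session

There is one attempt and no reset: what is moved stays moved. The work goes in short steps, Python scripts to look and compute and a tool call to move; the robot and the scene stay as the last step left them, time stands still between calls to the robot, and variables do not carry over. Pictures are saved under pics/ and viewed, at most 10 in all, crops included, and the job is handed in when it is done.

Besides the shell and the picture viewer there is one more tool, called after "Emit:" as name(argument=value, ...) on one line, values as JSON. arm_command: Moves the arm, as the interface text tells. Its arguments: {"type":"object","properties":{"targets":{"type":"array"},"hand":{"type":"number"}},"required":["targets"]}

```bash
mkdir -p pics; cat > h.py <<'E'
import numpy as np, cv2
from rig import sensors, read_camera, env
def cam(n):
    c=read_camera(n); R=cv2.Rodrigues(np.array(c["rvec"],float))[0]
    return c["color"],np.array(c["intrinsics"],float),R,np.array(c["tvec"],float).ravel()
def ray(K,R,t,u,v):
    return -R.T@t, R.T@np.linalg.inv(K)@np.array([u,v,1.])
def onz(K,R,t,u,v,z):
    o,d=ray(K,R,t,u,v); return o+d*(z-o[2])/d[2]
def proj(K,R,t,P):
    p=K@(R@np.array(P,float)+t); return p[:2]/p[2]
E
python3 - <<'E'
from h import *
for n in("scene","side"):
    I,K,R,t=cam(n); cv2.imwrite(f"pics/{n}0.png",cv2.cvtColor(I,cv2.COLOR_RGB2BGR)); np.savez(n+".npz",I=I,K=K,R=R,t=t)
    print(n,-R.T@t,R[2],K[0,0])
s=sensors.observe(); print(s,env.grip_depth)
E
```

```text
scene [ 1.16770736 -0.7379126   0.84510662] [-0.51356964  0.60517495 -0.60828406] 419.41857846990985
side [0.21155439 1.1374793  0.8679582 ] [ 0.23980222 -0.79634113 -0.55527983] 513.1823145564571
{'time': 0.1, 'joints': array([ 1.14250503,  0.4266675 ,  0.07385456,  1.60652765, -0.03410185,
        1.11080813, -0.06713821]), 'joint_vel': array([-0.00099368, -0.00182173,  0.00098584, -0.00112961,  0.00202942,
       -0.00279075,  0.00046814]), 'tau': array([ 6.95352821e-03, -9.37466097e+01,  3.67631279e+00, -4.55040050e+01,
       -4.86486219e-02,  1.67754974e-02, -4.40727092e-05]), 'position': array([ 0.18562096, -0.6485675 ,  0.20485377]), 'ee_rot': array([[ 9.61408455e-01,  2.75124752e-01, -3.92461508e-04],
       [ 2.75125020e-01, -9.61407849e-01,  1.08237283e-03],
       [-7.95280189e-05, -1.14857837e-03, -9.99999337e-01]]), 'wrist_force': array([ 0.27719835, -0.07222214,  0.95472545]), 'wrist_torque': array([0.06650079, 0.01185326, 0.01443864]), 'finger_force': 0.0, 'finger_gap': 0.09385255049443031} 0.0188
```

View pics/scene0.png

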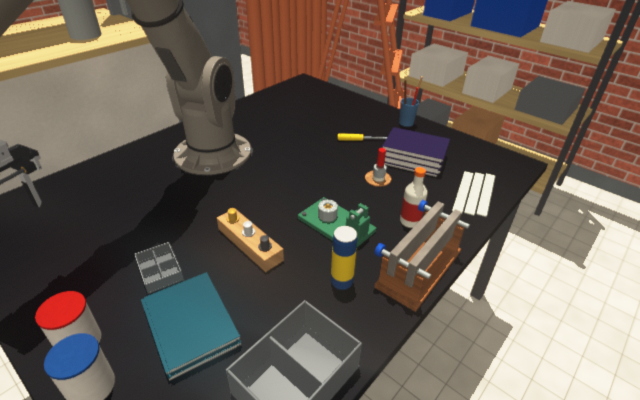

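View pics/side0.png

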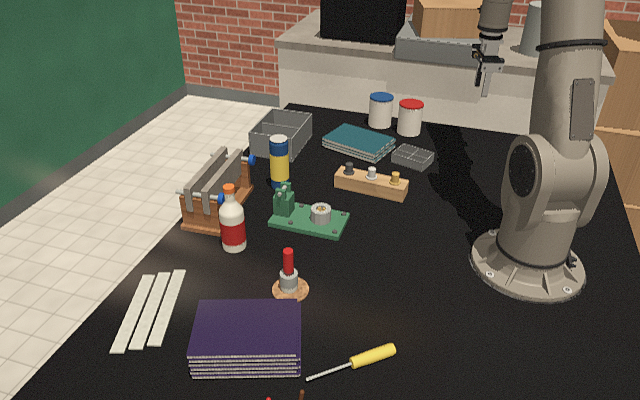

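The scene view has the brass die at about (232,215), the boss at (328,210) and the tamper at (381,165). The side view has the die at (396,178), the boss at (320,213) and the tamper at (289,270). I'll enlarge both.

```bash
python3 - <<'E'
import numpy as np,cv2
for n,(a,b,c,d,s) in {"scene":(210,140,400,275,4.2),"side":(265,155,415,305,4)}.items():
    I=np.load(n+".npz")["I"][b:d,a:c]
    cv2.imwrite(f"pics/{n}1.png",cv2.cvtColor(cv2.resize(I,None,fx=s,fy=s,interpolation=cv2.INTER_CUBIC),cv2.COLOR_RGB2BGR))
E
```

```text
(no output)
```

View pics/scene1.png

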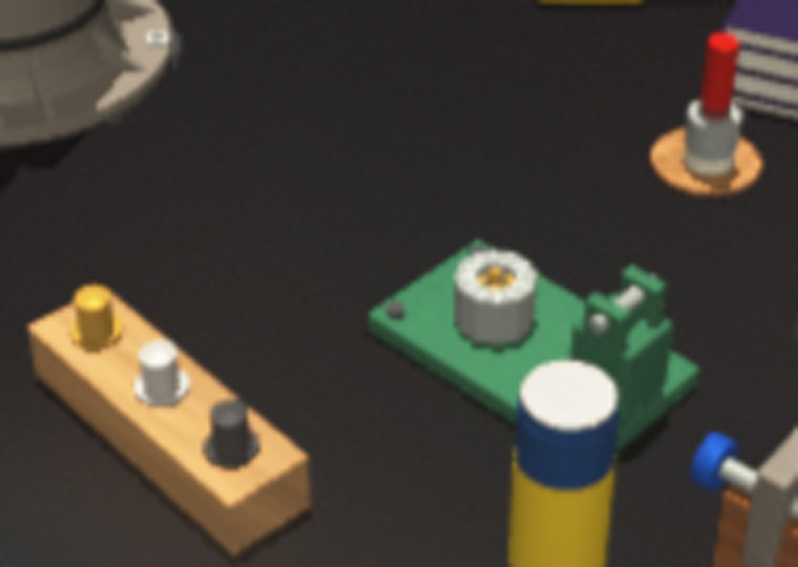

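View pics/side1.png

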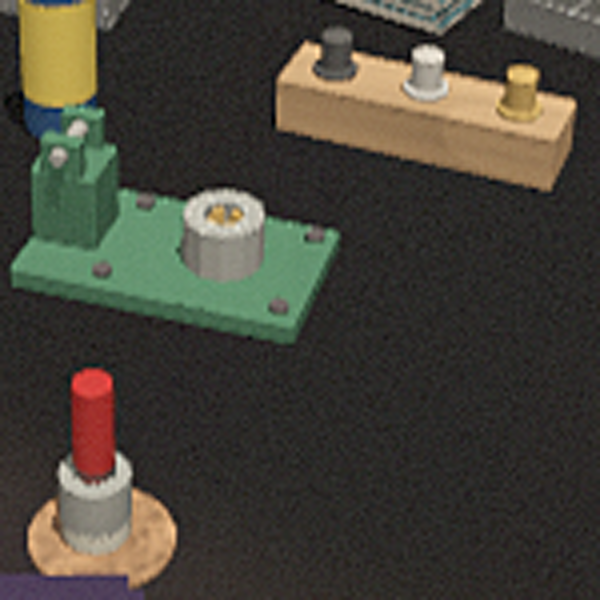

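The enlarged crops show, in crop pixels:

| Feature | Scene crop | Side crop |
|---|---|---|
| Die top | (95,292) | (522,72) |
| Boss top | (496,275) | (224,213) |
| Tamper top | (722,41) | (93,378) |
| Pad | (706,160) | (102,537) |

The brass die stands in the end hole nearest the robot base.

```bash
cat > tri.py <<'E'
from h import *
from scipy.optimize import least_squares
C={n:np.load(n+".npz") for n in("scene","side")}
off={"scene":(210,140,4.2),"side":(265,155,4)}
def tri(ps,z):
    ob=[]
    for n,(x,y) in zip(("scene","side"),ps):
        a,b,s=off[n]; ob.append((n,np.array([(x+.5)/s+a-.5,(y+.5)/s+b-.5])))
    f=lambda X:np.concatenate([proj(C[n]["K"],C[n]["R"],C[n]["t"],X)-p for n,p in ob])
    g=lambda X:np.append(f(X),(X[2]-z)*1000)
    r=least_squares(g,[.5,0,z]); r3=least_squares(f,[.5,0,z])
    return r.x.round(4),np.abs(r.fun).max().round(2),r3.x.round(4)
E
python3 - <<'E'
from tri import *
P={"die":([(95,292),(522,72)],.079),"steel":([(159,347),(429,53)],.079),"black":([(230,407),(337,34)],.079),
"seat":([(496,275),(224,213)],.056),"tamp":([(722,41),(93,378)],.122),"pad":([(706,160),(102,537)],.006)}
for k,(p,z) in P.items(): print(k,*tri(p,z))
pc={"a":(371,318),"b":(478,240),"c":(697,370)}
c=C["scene"]
for k,(x,y) in pc.items(): print(k,onz(c["K"],c["R"],c["t"],x/4.2+210,y/4.2+140,.018).round(3))
for k,(u,v) in {"spray":(343,285),"glue":(411,222)}.items(): print(k,onz(c["K"],c["R"],c["t"],u,v,0).round(3))
E
```

```text
die [ 0.3898 -0.2131  0.079 ] 0.08 [ 0.3898 -0.2131  0.0788]
steel [ 0.4633 -0.22    0.0789] 0.29 [ 0.4632 -0.2199  0.0782]
black [ 0.5383 -0.2267  0.0788] 0.41 [ 0.538  -0.2265  0.0778]
seat [0.5576 0.006  0.0559] 0.22 [0.5576 0.0059 0.0551]
tamp [0.5505 0.2815 0.1219] 0.26 [0.5506 0.2812 0.1212]
pad [0.5459 0.287  0.0056] 0.97 [0.5463 0.2857 0.0026]
a [ 0.497 -0.057  0.018]
b [0.494 0.063 0.018]
c [0.701 0.056 0.018]
spray [ 0.754 -0.16   0.   ]
glue [0.754 0.168 0.   ]
```

```bash
cat > go.py <<'E'
import sys
from h import *
from scipy.spatial.transform import Rotation as Ro
def go(x,y,z,yaw=-95.2):
    s=sensors.observe(); R=s["ee_rot"]; a=np.radians(yaw)
    Y=np.array([np.cos(a),np.sin(a),0]); Z=np.array([0,0,-1.]); D=np.c_[np.cross(Y,Z),Y,Z]
    print((R.T@(np.array([x,y,z])-s["position"])).round(4),Ro.from_matrix(R.T@D).as_rotvec(degrees=True).round(2),
      "t",round(s["time"],2),"p",s["position"].round(4),"F",s["wrist_force"].round(2))
if __name__=="__main__": go(*map(float,sys.argv[1:]))
E
python3 go.py .3898 -.2131 .15
```

```text
[ 0.3161 -0.3624  0.0552] [-6.000e-02  2.000e-02  2.117e+01] t 0.1 p [ 0.1856 -0.6486  0.2049] F [ 0.28 -0.07  0.95]
```

Emit:
arm_command(targets=[[[0.03, -0.035, 0, 0, 0, 4], [0.06, -0.07, 0, 0, 0, 8], [0.09, -0.105, 0, 0, 0, 12], [0.125, -0.143, 0.01, 0, 0, 16], [0.16, -0.183, 0.02, 0, 0, 20], [0.195, -0.223, 0.03, 0, 0, 21.17], [0.23, -0.263, 0.04, 0, 0, 21.17], [0.26, -0.3, 0.05, 0, 0, 21.17], [0.285, -0.33, 0.055, 0, 0, 21.17], [0.305, -0.35, 0.055, 0, 0, 21.17], [0.316, -0.3624, 0.055, 0, 0, 21.17], [0.316, -0.3624, 0.055, -0.06, 0, 21.17]]], hand=0.5)

```text
time: 1.3
position: [0.3907, -0.2116, 0.1504]
ee_rot: [[0.996, -0.087, 0.0], [-0.087, -0.996, -0.001], [0.0, 0.001, -1.0]]
wrist_force: [-0.6, 0.4, -0.6]
finger_gap: 0.0703
finger_force: 0.0
```

Emit:
arm_command(targets=[[[0, 0, 0, 0, 0, 0], [0, 0, 0, 0, 0, 0], [0, 0, 0, 0, 0, 0]]])

```text
time: 1.6
position: [0.3893, -0.2144, 0.1504]
ee_rot: [[0.996, -0.092, -0.0], [-0.092, -0.996, -0.001], [0.0, 0.001, -1.0]]
wrist_force: [-0.5, -0.6, -0.7]
finger_gap: 0.0701
finger_force: 0.0
```

```bash
python3 go.py .3898 -.2131 .054; python3 - <<'E'
from h import *
I,K,R,t=cam("wrist"); cv2.imwrite("pics/w1.png",cv2.cvtColor(I,cv2.COLOR_RGB2BGR)); np.savez("w1.npz",I=I,K=K,R=R,t=t)
print(-R.T@t,proj(K,R,t,[.3898,-.2131,.08]),proj(K,R,t,[.3898,-.2131,.05]))
E
```

```text
[ 0.0003 -0.0015  0.0964] [ 0.06 -0.   -0.09] t 1.6 p [ 0.3893 -0.2144  0.1504] F [-0.46 -0.59 -0.75]
[ 0.46589045 -0.22144596  0.33023434] [319.80085963 206.06842417] [319.93066196 197.55310109]
```

View pics/w1.png

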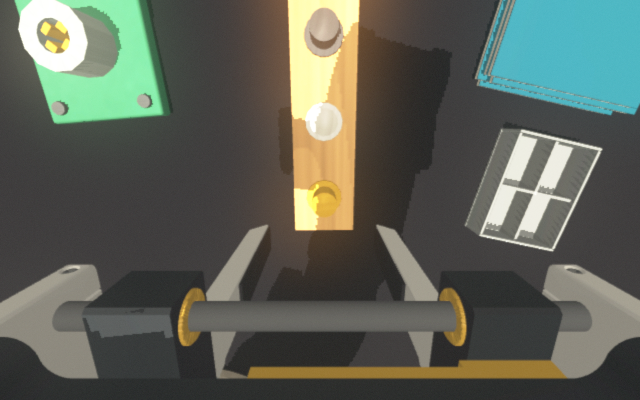

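The die top is at about (323,203), midway between the fingertips at columns 268 and 378, so the gripper is already centred on it. I'll go down and grip.

Emit:
arm_command(targets=[[[0.0003, -0.0005, 0.03, 0, 0, 0], [0.0003, -0.0005, 0.06, 0, 0, 0], [0.0003, -0.0005, 0.08, 0, 0, 0], [0.0003, -0.0005, 0.09, 0, 0, 0], [0.0003, -0.0005, 0.096, 0, 0, 0], [0.0003, -0.0005, 0.096, 0, 0, 0], [0.0003, -0.0005, 0.096, 0, 0, 0]]])

```text
time: 2.35
position: [0.3906, -0.2135, 0.0552]
ee_rot: [[0.996, -0.091, 0.001], [-0.091, -0.996, -0.001], [0.001, 0.001, -1.0]]
wrist_force: [-0.2, 0.1, 0.0]
finger_gap: 0.0706
finger_force: 0.0
```

Emit:
arm_command(targets=[[[0, 0, 0, 0, 0, 0], [0, 0, 0, 0, 0, 0], [0, 0, 0, 0, 0, 0], [0, 0, 0, 0, 0, 0], [0, 0, 0, 0, 0, 0], [0, 0, 0, 0, 0, 0], [0, 0, 0, 0, 0, 0], [0, 0, 0, 0, 0, 0]]], hand=-1)

```text
time: 3.15
position: [0.3902, -0.2132, 0.0545]
ee_rot: [[0.996, -0.091, 0.0], [-0.091, -0.996, -0.001], [0.0, 0.001, -1.0]]
wrist_force: [0.1, -1.3, 1.6]
finger_gap: 0.0233
finger_force: 30.0
```

Emit:
arm_command(targets=[[[0, 0, -0.01, 0, 0, 0], [0, 0, -0.025, 0, 0, 0], [0, 0, -0.045, 0, 0, 0], [0, 0, -0.065, 0, 0, 0], [0, 0, -0.085, 0, 0, 0], [0, 0, -0.1, 0, 0, 0], [0, 0, -0.105, 0, 0, 0], [0, 0, -0.105, 0, 0, 0]]])

```text
time: 3.95
position: [0.3904, -0.2131, 0.1602]
ee_rot: [[0.996, -0.091, 0.001], [-0.091, -0.996, -0.002], [0.001, 0.001, -1.0]]
wrist_force: [-0.7, 0.1, -2.1]
finger_gap: 0.0235
finger_force: 30.0
```

```bash
python3 go.py .5576 .006 .16
```

```text
[ 1.466e-01 -2.334e-01  1.000e-04] [ 0.08 -0.08  0.  ] t 3.95 p [ 0.3904 -0.2131  0.1602] F [-0.74  0.13 -2.12]
```

Emit:
arm_command(targets=[[[0.01, -0.016, 0, 0, 0, 0], [0.026, -0.041, 0, 0, 0, 0], [0.046, -0.073, 0, 0, 0, 0], [0.066, -0.105, 0, 0, 0, 0], [0.086, -0.137, 0, 0, 0, 0], [0.106, -0.168, 0, 0, 0, 0], [0.123, -0.196, 0, 0, 0, 0], [0.137, -0.218, 0, 0, 0, 0], [0.1466, -0.2334, 0, 0.08, -0.08, 0], [0.1466, -0.2334, 0, 0.08, -0.08, 0], [0.1466, -0.2334, 0, 0.08, -0.08, 0], [0.1466, -0.2334, 0, 0.08, -0.08, 0]]])

```text
time: 5.15
position: [0.5567, 0.0049, 0.159]
ee_rot: [[0.996, -0.092, -0.002], [-0.092, -0.996, 0.0], [-0.002, 0.0, -1.0]]
wrist_force: [-0.4, 0.3, -0.8]
finger_gap: 0.0232
finger_force: 30.0
```

```bash
python3 go.py .5576 .006 .11; python3 - <<'E'
from h import *
out=[]
p=sensors.observe()["position"]
for n in("scene","side"):
    I,K,R,t=cam(n)
    print(n,"seat",proj(K,R,t,[.5576,.006,.056]),"tip",proj(K,R,t,p-[0,0,.0415]))
    u,v=proj(K,R,t,[.5576,.006,.1]).astype(int)
    c=I[v-40:v+40,u-32:u+32]; print(u-32,v-40)
    out.append(cv2.resize(c,None,fx=6,fy=6,interpolation=cv2.INTER_CUBIC))
cv2.imwrite("pics/seat.png",cv2.cvtColor(np.hstack(out),cv2.COLOR_RGB2BGR))
E
```

```text
[ 0.0009 -0.0012  0.049 ] [ 0.01  0.11 -0.07] t 5.15 p [0.5567 0.0049 0.159 ] F [-0.39  0.28 -0.84]
scene seat [327.74332323 204.84473457] tip [327.86896842 188.35182195]
296 153
side seat [320.61106505 207.63253625] tip [321.323993   188.91233442]
288 154
```

View pics/seat.png

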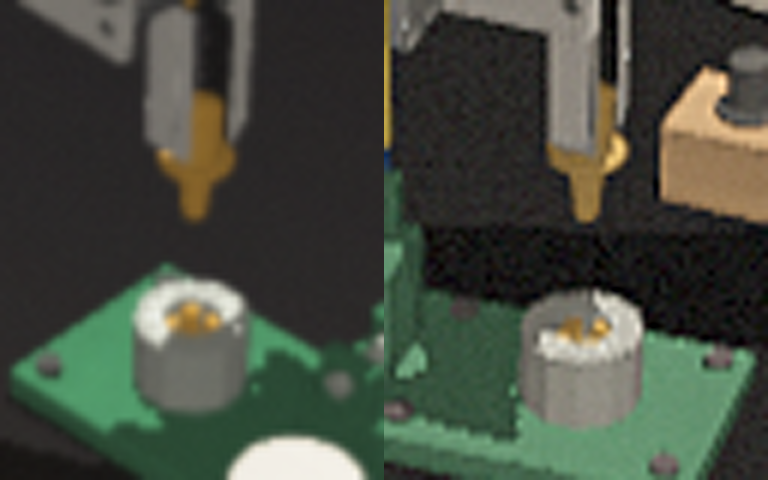

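The tip sits over the socket in both views, within about 1 mm, so I'll lower it.

Emit:
arm_command(targets=[[[0.0009, -0.0012, 0.015, 0, 0.1, 0], [0.0009, -0.0012, 0.03, 0, 0.1, 0], [0.0009, -0.0012, 0.045, 0, 0.1, 0], [0.0009, -0.0012, 0.058, 0, 0.1, 0], [0.0009, -0.0012, 0.067, 0, 0.1, 0], [0.0009, -0.0012, 0.072, 0, 0.1, 0], [0.0009, -0.0012, 0.075, 0, 0.1, 0], [0.0009, -0.0012, 0.075, 0, 0.1, 0], [0.0009, -0.0012, 0.075, 0, 0.1, 0]]])

```text
time: 6.15
position: [0.5581, 0.0065, 0.0842]
ee_rot: [[0.996, -0.091, 0.0], [-0.091, -0.996, -0.0], [0.0, 0.0, -1.0]]
wrist_force: [0.1, -5.2, -3.9]
finger_gap: 0.0237
finger_force: 30.0
```

```bash
python3 go.py .5576 .006 .08
```

```text
[-0.0005  0.0006  0.0042] [ 0.02 -0.02 -0.03] t 6.15 p [0.5581 0.0065 0.0842] F [ 0.09 -5.22 -3.9 ]
```

Emit:
arm_command(targets=[[[0, 0, 0.001, 0, 0, 0], [0, 0, 0.001, 0, 0, 0], [0, 0, 0.001, 0, 0, 0], [0, 0, 0.001, 0, 0, 0]]])

```text
time: 6.55
position: [0.5584, 0.0065, 0.0836]
ee_rot: [[0.996, -0.091, 0.001], [-0.091, -0.996, -0.0], [0.001, 0.0, -1.0]]
wrist_force: [-0.9, -4.7, 0.5]
finger_gap: 0.0232
finger_force: 30.0
```

Emit:
arm_command(targets=[[[0, 0.001, 0, 0, 0, 0], [0, 0.001, 0, 0, 0, 0], [0, 0.001, 0, 0, 0, 0], [0, 0.001, 0, 0, 0, 0]]])

```text
time: 6.95
position: [0.5583, 0.0061, 0.0835]
ee_rot: [[0.996, -0.091, 0.001], [-0.091, -0.996, 0.0], [0.001, -0.0, -1.0]]
wrist_force: [-0.6, -4.6, 2.8]
finger_gap: 0.0233
finger_force: 30.0
```

Emit:
arm_command(targets=[[[0, 0.001, -0.001, 0, 0, 0], [0, 0.001, -0.001, 0, 0, 0], [0, 0.001, -0.001, 0, 0, 0], [0, 0.001, -0.001, 0, 0, 0]]])

```text
time: 7.35
position: [0.5581, 0.0054, 0.0843]
ee_rot: [[0.996, -0.091, 0.001], [-0.091, -0.996, 0.001], [0.001, -0.001, -1.0]]
wrist_force: [0.5, -1.0, -0.4]
finger_gap: 0.0235
finger_force: 30.0
```

```bash
python3 -c "
from h import *
s=sensors.observe(); print(s['position'],s['wrist_force'],s['wrist_torque'])
out=[]
for n in('scene','side'):
    I,K,R,t=cam(n); u,v=proj(K,R,t,[.5576,.006,.075]).astype(int)
    out.append(cv2.resize(I[v-30:v+30,u-32:u+32],None,fx=6,fy=6,interpolation=cv2.INTER_CUBIC))
cv2.imwrite('pics/seat2.png',cv2.cvtColor(np.hstack(out),cv2.COLOR_RGB2BGR))"
```

```text
[0.55807866 0.00541858 0.08429629] [ 0.52187063 -1.00827707 -0.37653938] [-0.32971941 -0.01371661  0.00840061]
```

View pics/seat2.png

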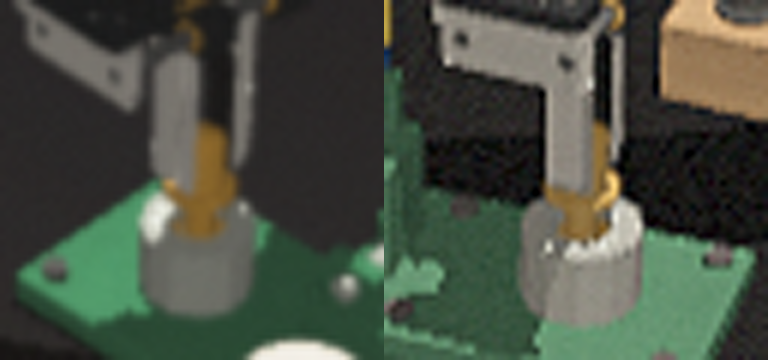

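The shank is in the socket mouth in both halves of the picture, with its collar some 18 mm above the boss. The side load has gone, so I'll lower it gently.

Emit:
arm_command(targets=[[[0, 0, 0.0005, 0, 0, 0], [0, 0, 0.001, 0, 0, 0], [0, 0, 0.0015, 0, 0, 0], [0, 0, 0.002, 0, 0, 0], [0, 0, 0.002, 0, 0, 0], [0, 0, 0.002, 0, 0, 0]]])

```text
time: 8.05
position: [0.558, 0.0053, 0.0822]
ee_rot: [[0.996, -0.091, 0.0], [-0.091, -0.996, 0.0], [0.0, -0.0, -1.0]]
wrist_force: [0.7, -1.3, -0.8]
finger_gap: 0.0235
finger_force: 30.0
```

```bash
python3 go.py .5576 .006 .08
```

```text
[-0.0005 -0.0007  0.0022] [-0.02 -0.03  0.  ] t 8.05 p [0.558  0.0053 0.0822] F [ 0.66 -1.32 -0.82]
```

Emit:
arm_command(targets=[[[0, 0, 0.0005, 0, 0, 0], [0, 0, 0.001, 0, 0, 0], [0, 0, 0.0015, 0, 0, 0], [0, 0, 0.002, 0, 0, 0], [0, 0, 0.002, 0, 0, 0], [0, 0, 0.002, 0, 0, 0]]])

```text
time: 8.65
position: [0.558, 0.0052, 0.0802]
ee_rot: [[0.996, -0.091, 0.0], [-0.091, -0.996, 0.0], [0.0, -0.0, -1.0]]
wrist_force: [0.9, -2.9, 0.1]
finger_gap: 0.0233
finger_force: 30.0
```

Emit:
arm_command(targets=[[[0, 0.0007, 0, 0, 0, 0], [0, 0.0007, 0.0005, 0, 0, 0], [0, 0.0007, 0.001, 0, 0, 0], [0, 0.0007, 0.0015, 0, 0, 0], [0, 0.0007, 0.0015, 0, 0, 0], [0, 0.0007, 0.0015, 0, 0, 0]]])

```text
time: 9.25
position: [0.5579, 0.0046, 0.0787]
ee_rot: [[0.996, -0.091, 0.0], [-0.091, -0.996, 0.0], [0.0, -0.0, -1.0]]
wrist_force: [0.4, -0.7, -1.6]
finger_gap: 0.0229
finger_force: 30.0
```

Emit:
arm_command(targets=[[[0, 0, 0, 0, 0, 0], [0, 0, 0, 0, 0, 0], [0, 0, 0, 0, 0, 0], [0, 0, 0, 0, 0, 0], [0, 0, 0, 0, 0, 0]]], hand=0.4)

```text
time: 9.75
position: [0.558, 0.0046, 0.0788]
ee_rot: [[0.996, -0.091, 0.001], [-0.091, -0.996, 0.0], [0.001, -0.0, -1.0]]
wrist_force: [0.3, -0.9, 0.1]
finger_gap: 0.0597
finger_force: 0.0
```

Emit:
arm_command(targets=[[[0, 0, -0.01, 0, 0, 0], [0, 0, -0.03, 0, 0, 0], [0, 0, -0.06, 0, 0, 0], [0, 0, -0.09, 0, 0, 0], [0, 0, -0.11, 0, 0, 0], [0, 0, -0.12, 0, 0, 0], [0, 0, -0.12, 0, 0, 0], [0, 0, -0.12, 0, 0, 0]]])

```text
time: 10.55
position: [0.5575, 0.0044, 0.1981]
ee_rot: [[0.996, -0.091, -0.0], [-0.091, -0.996, 0.0], [-0.0, -0.0, -1.0]]
wrist_force: [0.3, 0.4, 0.3]
finger_gap: 0.0658
finger_force: 0.0
```

```bash
python3 go.py .5505 .2820 .2; python3 -c "
from h import *
out=[]
for n in('scene','side'):
    I,K,R,t=cam(n); u,v=proj(K,R,t,[.5576,.006,.075]).astype(int); print(n,u-32,v-30); np.savez('s_'+n+'.npz',I=I,K=K,R=R,t=t)
    out.append(cv2.resize(I[v-30:v+30,u-32:u+32],None,fx=6,fy=6,interpolation=cv2.INTER_CUBIC))
cv2.imwrite('pics/seat3.png',cv2.cvtColor(np.hstack(out),cv2.COLOR_RGB2BGR))"
```

```text
[-0.0322 -0.2758 -0.0018] [-0.02  0.01 -0.  ] t 10.55 p [0.5575 0.0044 0.1981] F [0.3  0.39 0.35]
scene 295 169
side 288 171
```

View pics/seat3.png

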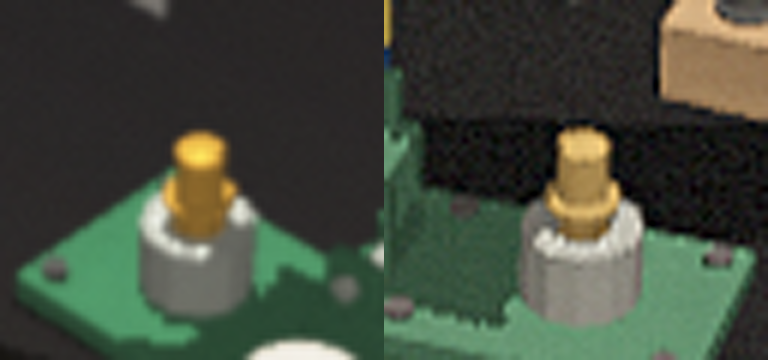

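The die stands upright and loose in the socket, with its top at about (200,148) in the left half and (584,138) in the right. Next is the tamper.

Emit:
arm_command(targets=[[[-0.003, -0.02, 0, 0, 0, 0], [-0.006, -0.05, 0, 0, 0, 0], [-0.01, -0.09, 0, 0, 0, 0], [-0.015, -0.13, 0, 0, 0, 0], [-0.02, -0.17, 0, 0, 0, 0], [-0.024, -0.21, 0, 0, 0, 0], [-0.028, -0.245, 0, 0, 0, 0], [-0.031, -0.265, 0, 0, 0, 0], [-0.0322, -0.2758, 0, 0, 0, 0], [-0.0322, -0.2758, 0, 0, 0, 0], [-0.0322, -0.2758, 0, 0, 0, 0], [-0.0322, -0.2758, 0, 0, 0, 0]]])

```text
time: 11.85
position: [0.5513, 0.2804, 0.1987]
ee_rot: [[0.996, -0.092, 0.001], [-0.092, -0.996, -0.0], [0.001, 0.0, -1.0]]
wrist_force: [-0.1, 0.5, -0.1]
finger_gap: 0.0658
finger_force: 0.0
```

```bash
python3 go.py .5505 .2815 .072; python3 - <<'E'
from h import *
from scipy.optimize import least_squares
ob=[]
for n,x,y in(("scene",295+33,169+24.3),("side",288+33,171+22.6)):
    c=np.load(f"s_{n}.npz"); ob.append((c["K"],c["R"],c["t"],np.array([x,y])))
f=lambda X:np.concatenate([proj(*o[:3],X)-o[3] for o in ob])
print("dietop",least_squares(f,[.56,0,.1]).x)
I,K,R,t=cam("wrist"); cv2.imwrite("pics/w2.png",cv2.cvtColor(I,cv2.COLOR_RGB2BGR))
print(proj(K,R,t,[.5505,.2815,.122]))
E
```

```text
[-0.0009 -0.001   0.1267] [ 0.02 -0.03 -0.11] t 11.85 p [0.5513 0.2804 0.1987] F [-0.07  0.51 -0.11]
dietop [0.55817199 0.00380678 0.10111005]
[320.29137337 205.37962658]
```

View pics/w2.png

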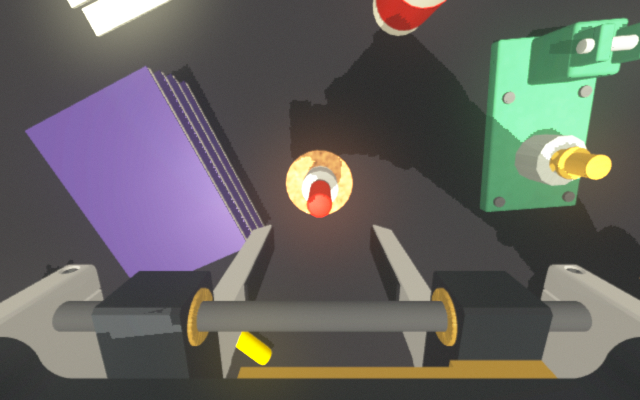

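The tamper top is at (320,203), centred between the fingers, and the book corner clears the left finger. I'll go down and grip.

Emit:
arm_command(targets=[[[-0.0009, -0.001, 0.02, 0, 0, 0], [-0.0009, -0.001, 0.05, 0, 0, 0], [-0.0009, -0.001, 0.08, 0, 0, 0], [-0.0009, -0.001, 0.105, 0, 0, 0], [-0.0009, -0.001, 0.117, 0, 0, 0], [-0.0009, -0.001, 0.1207, 0, 0, 0], [-0.0009, -0.001, 0.1207, 0, 0, 0], [-0.0009, -0.001, 0.1207, 0, 0, 0]]], hand=0.2)

```text
time: 12.7
position: [0.5508, 0.2835, 0.0794]
ee_rot: [[0.996, -0.091, 0.002], [-0.091, -0.996, 0.001], [0.002, -0.001, -1.0]]
wrist_force: [0.6, 0.4, 0.3]
finger_gap: 0.0564
finger_force: 0.0
```

Emit:
arm_command(targets=[[[0, 0, 0, 0, 0, 0], [0, 0, 0, 0, 0, 0], [0, 0, 0, 0, 0, 0], [0, 0, 0, 0, 0, 0], [0, 0, 0, 0, 0, 0], [0, 0, 0, 0, 0, 0], [0, 0, 0, 0, 0, 0], [0, 0, 0, 0, 0, 0]]], hand=-1)

```text
time: 13.5
position: [0.5502, 0.2832, 0.0783]
ee_rot: [[0.996, -0.091, 0.001], [-0.091, -0.996, 0.0], [0.001, -0.0, -1.0]]
wrist_force: [-0.1, -0.5, 4.2]
finger_gap: 0.0242
finger_force: 30.0
```

Emit:
arm_command(targets=[[[0, 0, -0.01, 0, 0, 0], [0, 0, -0.03, 0, 0, 0], [0, 0, -0.055, 0, 0, 0], [0, 0, -0.08, 0, 0, 0], [0, 0, -0.105, 0, 0, 0], [0, 0, -0.118, 0, 0, 0], [0, 0, -0.122, 0, 0, 0], [0, 0, -0.122, 0, 0, 0], [0, 0, -0.122, 0, 0, 0]]])

```text
time: 14.4
position: [0.5495, 0.2828, 0.1989]
ee_rot: [[0.996, -0.091, -0.001], [-0.091, -0.996, -0.001], [-0.001, 0.001, -1.0]]
wrist_force: [0.1, 0.1, -4.9]
finger_gap: 0.0247
finger_force: 30.0
```

```bash
python3 go.py .558 .0045 .2
```

```text
[ 0.0337  0.2763 -0.001 ] [0.03 0.06 0.  ] t 14.4 p [0.5495 0.2828 0.1989] F [ 0.12  0.1  -4.95]
```

Emit:
arm_command(targets=[[[0.003, 0.02, 0, 0, 0, 0], [0.006, 0.05, 0, 0, 0, 0], [0.01, 0.085, 0, 0, 0, 0], [0.015, 0.12, 0, 0, 0, 0], [0.02, 0.155, 0, 0, 0, 0], [0.024, 0.19, 0, 0, 0, 0], [0.028, 0.225, 0, 0, 0, 0], [0.031, 0.25, 0, 0, 0, 0], [0.033, 0.268, 0, 0, 0, 0], [0.0337, 0.2763, 0, 0, 0, 0], [0.0337, 0.2763, 0, 0, 0, 0], [0.0337, 0.2763, 0, 0, 0, 0]]])

```text
time: 15.6
position: [0.5584, 0.0061, 0.1997]
ee_rot: [[0.996, -0.09, -0.0], [-0.09, -0.996, 0.001], [-0.0, -0.001, -1.0]]
wrist_force: [-0.1, 0.5, -5.8]
finger_gap: 0.0244
finger_force: 30.0
```

Emit:
arm_command(targets=[[[0, 0, 0, 0, 0, 0], [0, 0, 0, 0, 0, 0], [0, 0, 0, 0, 0, 0]]])

```text
time: 15.9
position: [0.5586, 0.0056, 0.2001]
ee_rot: [[0.996, -0.09, 0.001], [-0.09, -0.996, 0.001], [0.001, -0.001, -1.0]]
wrist_force: [-0.2, -0.5, -5.7]
finger_gap: 0.0246
finger_force: 30.0
```

```bash
python3 go.py .558 .0045 .177
```

```text
[-0.0005  0.0012  0.0231] [-0.03 -0.03  0.05] t 15.9 p [0.5586 0.0056 0.2001] F [-0.18 -0.48 -5.75]
```

Emit:
arm_command(targets=[[[-0.0005, 0.0012, 0.008, 0, 0, 0], [-0.0005, 0.0012, 0.015, 0, 0, 0], [-0.0005, 0.0012, 0.019, 0, 0, 0], [-0.0005, 0.0012, 0.022, 0, 0, 0], [-0.0005, 0.0012, 0.023, 0, 0, 0], [-0.0005, 0.0012, 0.023, 0, 0, 0], [-0.0005, 0.0012, 0.023, 0, 0, 0]]])

```text
time: 16.6
position: [0.5581, 0.0038, 0.1773]
ee_rot: [[0.996, -0.091, 0.001], [-0.091, -0.996, 0.0], [0.001, -0.0, -1.0]]
wrist_force: [-0.1, -0.5, -5.4]
finger_gap: 0.0246
finger_force: 30.0
```

Emit:
arm_command(targets=[[[0, 0, 0.0005, 0, 0, 0], [0, 0, 0.001, 0, 0, 0], [0, 0, 0.0015, 0, 0, 0], [0, 0, 0.002, 0, 0, 0], [0, 0, 0.0025, 0, 0, 0], [0, 0, 0.003, 0, 0, 0], [0, 0, 0.003, 0, 0, 0]]])

```text
time: 17.3
position: [0.558, 0.0038, 0.1741]
ee_rot: [[0.996, -0.091, 0.001], [-0.091, -0.996, 0.0], [0.001, -0.0, -1.0]]
wrist_force: [-0.6, 0.4, -3.9]
finger_gap: 0.0247
finger_force: 30.0
```

Emit:
arm_command(targets=[[[0, 0, 0.0005, 0, 0, 0], [0, 0, 0.001, 0, 0, 0], [0, 0, 0.0015, 0, 0, 0], [0, 0, 0.002, 0, 0, 0], [0, 0, 0.002, 0, 0, 0], [0, 0, 0.002, 0, 0, 0]]])

```text
time: 17.9
position: [0.558, 0.0038, 0.1722]
ee_rot: [[0.996, -0.091, 0.001], [-0.091, -0.996, 0.0], [0.001, -0.0, -1.0]]
wrist_force: [-1.2, -0.2, -3.1]
finger_gap: 0.0246
finger_force: 30.0
```

Emit:
arm_command(targets=[[[0, 0, 0.0005, 0, 0, 0], [0, 0, 0.001, 0, 0, 0], [0, 0, 0.0015, 0, 0, 0], [0, 0, 0.0015, 0, 0, 0]]])

```text
time: 18.3
position: [0.558, 0.0039, 0.1706]
ee_rot: [[0.996, -0.091, 0.001], [-0.091, -0.996, 0.0], [0.001, -0.0, -1.0]]
wrist_force: [0.5, 0.6, -0.8]
finger_gap: 0.0248
finger_force: 30.0
```

Contact has started, and the force is rising with depth.

Emit:
arm_command(targets=[[[0, 0, 0.0005, 0, 0, 0], [0, 0, 0.001, 0, 0, 0], [0, 0, 0.001, 0, 0, 0], [0, 0, 0.001, 0, 0, 0]]])

```text
time: 18.7
position: [0.558, 0.0038, 0.1696]
ee_rot: [[0.996, -0.091, 0.001], [-0.091, -0.996, 0.0], [0.001, -0.0, -1.0]]
wrist_force: [-0.2, 0.3, 0.1]
finger_gap: 0.0247
finger_force: 30.0
```

Emit:
arm_command(targets=[[[0, 0, 0.0005, 0, 0, 0], [0, 0, 0.001, 0, 0, 0], [0, 0, 0.001, 0, 0, 0], [0, 0, 0.001, 0, 0, 0]]])

```text
time: 19.1
position: [0.558, 0.0038, 0.1686]
ee_rot: [[0.996, -0.091, 0.001], [-0.091, -0.996, 0.0], [0.001, -0.0, -1.0]]
wrist_force: [-0.5, 0.5, 1.8]
finger_gap: 0.0244
finger_force: 30.0
```

Emit:
arm_command(targets=[[[0, 0, 0.0005, 0, 0, 0], [0, 0, 0.001, 0, 0, 0], [0, 0, 0.001, 0, 0, 0], [0, 0, 0.001, 0, 0, 0]]])

```text
time: 19.5
position: [0.558, 0.0038, 0.1676]
ee_rot: [[0.996, -0.091, 0.001], [-0.091, -0.996, 0.0], [0.001, -0.0, -1.0]]
wrist_force: [0.7, -0.4, 3.3]
finger_gap: 0.0245
finger_force: 30.0
```

Emit:
arm_command(targets=[[[0, 0, 0.0005, 0, 0, 0], [0, 0, 0.0008, 0, 0, 0], [0, 0, 0.0008, 0, 0, 0]]])

```text
time: 19.8
position: [0.558, 0.0038, 0.1668]
ee_rot: [[0.996, -0.091, 0.001], [-0.091, -0.996, 0.0], [0.001, -0.0, -1.0]]
wrist_force: [0.8, -0.2, 3.9]
finger_gap: 0.0245
finger_force: 30.0
```

Emit:
arm_command(targets=[[[0, 0, 0.0005, 0, 0, 0], [0, 0, 0.0008, 0, 0, 0], [0, 0, 0.0008, 0, 0, 0]]])

```text
time: 20.1
position: [0.558, 0.0038, 0.166]
ee_rot: [[0.996, -0.091, 0.001], [-0.091, -0.996, 0.0], [0.001, -0.0, -1.0]]
wrist_force: [-0.1, -0.2, 5.7]
finger_gap: 0.0247
finger_force: 30.0
```

Emit:
arm_command(targets=[[[0, 0, 0.0005, 0, 0, 0], [0, 0, 0.0008, 0, 0, 0], [0, 0, 0.0008, 0, 0, 0]]])

```text
time: 20.4
position: [0.5581, 0.0038, 0.1653]
ee_rot: [[0.996, -0.091, 0.001], [-0.091, -0.996, 0.0], [0.001, -0.0, -1.0]]
wrist_force: [-0.2, -0.3, 5.5]
finger_gap: 0.0245
finger_force: 30.0
```

Emit:
arm_command(targets=[[[0, 0, 0.0003, 0, 0, 0], [0, 0, 0.0006, 0, 0, 0], [0, 0, 0.0006, 0, 0, 0]]])

```text
time: 20.7
position: [0.5582, 0.0039, 0.1648]
ee_rot: [[0.996, -0.091, 0.001], [-0.091, -0.996, 0.0], [0.001, -0.0, -1.0]]
wrist_force: [-0.1, -0.4, 6.6]
finger_gap: 0.0245
finger_force: 30.0
```

Emit:
arm_command(targets=[[[0, 0, 0.0003, 0, 0, 0], [0, 0, 0.0006, 0, 0, 0], [0, 0, 0.0006, 0, 0, 0]]])

```text
time: 21.0
position: [0.5582, 0.0039, 0.1642]
ee_rot: [[0.996, -0.091, 0.001], [-0.091, -0.996, 0.0], [0.001, -0.0, -1.0]]
wrist_force: [0.3, -0.1, 7.0]
finger_gap: 0.0246
finger_force: 30.0
```

Emit:
arm_command(targets=[[[0, 0, 0.0003, 0, 0, 0], [0, 0, 0.0006, 0, 0, 0], [0, 0, 0.0006, 0, 0, 0]]])

```text
time: 21.3
position: [0.5582, 0.0038, 0.1637]
ee_rot: [[0.996, -0.091, 0.001], [-0.091, -0.996, 0.0], [0.001, -0.0, -1.0]]
wrist_force: [-1.1, 0.3, 8.1]
finger_gap: 0.0248
finger_force: 30.0
```

Emit:
arm_command(targets=[[[0, 0, 0.0003, 0, 0, 0], [0, 0, 0.0005, 0, 0, 0], [0, 0, 0.0005, 0, 0, 0]]])

```text
time: 21.6
position: [0.5584, 0.0039, 0.1636]
ee_rot: [[0.996, -0.091, 0.002], [-0.091, -0.996, 0.0], [0.002, -0.001, -1.0]]
wrist_force: [-1.8, -0.1, 12.5]
finger_gap: 0.025
finger_force: 30.0
```

Emit:
arm_command(targets=[[[0, 0, 0.0003, 0, 0, 0], [0, 0, 0.0005, 0, 0, 0], [0, 0, 0.0005, 0, 0, 0]]])

```text
time: 21.9
position: [0.5587, 0.0039, 0.1635]
ee_rot: [[0.996, -0.091, 0.002], [-0.091, -0.996, 0.0], [0.002, -0.001, -1.0]]
wrist_force: [-2.1, 0.3, 16.8]
finger_gap: 0.0248
finger_force: 30.0
```

Emit:
arm_command(targets=[[[0, 0, 0.0003, 0, 0, 0], [0, 0, 0.0005, 0, 0, 0], [0, 0, 0.0005, 0, 0, 0]]])

```text
time: 22.2
position: [0.559, 0.0039, 0.1633]
ee_rot: [[0.996, -0.091, 0.003], [-0.091, -0.996, 0.0], [0.003, -0.001, -1.0]]
wrist_force: [-2.1, -0.8, 21.3]
finger_gap: 0.0249
finger_force: 30.0
```

It has hit the hard stop. I'll press to about 30–33 N, where contact force is the wrist Fz plus 5 N for the tamper's weight.

Emit:
arm_command(targets=[[[0, 0, 0.0003, 0, 0, 0], [0, 0, 0.0006, 0, 0, 0], [0, 0, 0.0008, 0, 0, 0], [0, 0, 0.0008, 0, 0, 0], [0, 0, 0.0008, 0, 0, 0]]])

```text
time: 22.7
position: [0.5594, 0.004, 0.1631]
ee_rot: [[0.996, -0.091, 0.004], [-0.091, -0.996, 0.0], [0.004, -0.001, -1.0]]
wrist_force: [-3.8, -0.2, 27.3]
finger_gap: 0.0245
finger_force: 30.0
```

Emit:
arm_command(targets=[[[0, 0, 0, 0, 0, 0], [0, 0, 0, 0, 0, 0], [0, 0, 0, 0, 0, 0], [0, 0, 0, 0, 0, 0]]])

```text
time: 23.1
position: [0.5594, 0.004, 0.1631]
ee_rot: [[0.996, -0.091, 0.004], [-0.091, -0.996, 0.0], [0.004, -0.001, -1.0]]
wrist_force: [-2.8, -0.2, 27.8]
finger_gap: 0.0245
finger_force: 30.0
```

The stop is proven: it is rigid at about 32 N. Lifting off.

Emit:
arm_command(targets=[[[0, 0, -0.002, 0, 0, 0], [0, 0, -0.005, 0, 0, 0], [0, 0, -0.012, 0, 0, 0], [0, 0, -0.022, 0, 0, 0], [0, 0, -0.032, 0, 0, 0], [0, 0, -0.04, 0, 0, 0], [0, 0, -0.042, 0, 0, 0], [0, 0, -0.042, 0, 0, 0], [0, 0, -0.042, 0, 0, 0]]])

```text
time: 24.0
position: [0.5578, 0.0037, 0.2028]
ee_rot: [[0.996, -0.091, 0.0], [-0.091, -0.996, 0.0], [0.0, -0.0, -1.0]]
wrist_force: [0.4, 0.2, -5.3]
finger_gap: 0.024
finger_force: 30.0
```

```bash
python3 go.py .5502 .2832 .2; python3 -c "
from h import *
out=[]
for n in('scene','side'):
    I,K,R,t=cam(n); u,v=proj(K,R,t,[.5576,.006,.1]).astype(int); 
    out.append(cv2.resize(I[v-40:v+40,u-32:u+32],None,fx=6,fy=6,interpolation=cv2.INTER_CUBIC))
cv2.imwrite('pics/home.png',cv2.cvtColor(np.hstack(out),cv2.COLOR_RGB2BGR))"
```

```text
[-0.0329 -0.2776  0.0029] [-0.02 -0.01 -0.  ] t 24.0 p [0.5578 0.0037 0.2028] F [ 0.44  0.22 -5.33]
```

Emit:
arm_command(targets=[[[-0.003, -0.02, 0, 0, 0, 0], [-0.006, -0.05, 0, 0, 0, 0], [-0.01, -0.085, 0, 0, 0, 0], [-0.015, -0.12, 0, 0, 0, 0], [-0.02, -0.155, 0, 0, 0, 0], [-0.024, -0.19, 0, 0, 0, 0], [-0.028, -0.225, 0, 0, 0, 0], [-0.031, -0.252, 0, 0, 0, 0], [-0.0325, -0.27, 0, 0, 0, 0], [-0.0329, -0.2776, 0, 0, 0, 0], [-0.0329, -0.2776, 0, 0, 0, 0], [-0.0329, -0.2776, 0, 0, 0, 0]]])

```text
time: 25.3
position: [0.5507, 0.2817, 0.203]
ee_rot: [[0.996, -0.092, 0.0], [-0.092, -0.996, -0.001], [0.0, 0.0, -1.0]]
wrist_force: [0.4, 0.5, -5.6]
finger_gap: 0.0246
finger_force: 30.0
```

Emit:
arm_command(targets=[[[0, 0, 0, 0, 0, 0], [0, 0, 0, 0, 0, 0], [0, 0, 0, 0, 0, 0]]])

```text
time: 25.6
position: [0.5506, 0.2825, 0.2033]
ee_rot: [[0.996, -0.091, 0.001], [-0.091, -0.996, 0.0], [0.001, -0.0, -1.0]]
wrist_force: [-0.6, 0.5, -5.0]
finger_gap: 0.0247
finger_force: 30.0
```

```bash
python3 go.py .5502 .2832 .0813
```

```text
[-0.0005 -0.0006  0.122 ] [-0.02 -0.04 -0.05] t 25.6 p [0.5506 0.2825 0.2033] F [-0.59  0.47 -4.99]
```

Emit:
arm_command(targets=[[[-0.0005, -0.0006, 0.02, 0, 0, 0], [-0.0005, -0.0006, 0.05, 0, 0, 0], [-0.0005, -0.0006, 0.08, 0, 0, 0], [-0.0005, -0.0006, 0.105, 0, 0, 0], [-0.0005, -0.0006, 0.117, 0, 0, 0], [-0.0005, -0.0006, 0.122, 0, 0, 0], [-0.0005, -0.0006, 0.122, 0, 0, 0], [-0.0005, -0.0006, 0.122, 0, 0, 0]]])

```text
time: 26.4
position: [0.5506, 0.2843, 0.0824]
ee_rot: [[0.996, -0.091, 0.002], [-0.091, -0.996, 0.001], [0.002, -0.001, -1.0]]
wrist_force: [0.2, -0.2, -5.7]
finger_gap: 0.0244
finger_force: 30.0
```

Emit:
arm_command(targets=[[[0, 0, 0.0005, 0, 0, 0], [0, 0, 0.001, 0, 0, 0], [0, 0, 0.0015, 0, 0, 0], [0, 0, 0.002, 0, 0, 0], [0, 0, 0.002, 0, 0, 0]]])

```text
time: 26.9
position: [0.55, 0.2839, 0.0792]
ee_rot: [[0.996, -0.091, 0.001], [-0.091, -0.996, 0.0], [0.001, -0.0, -1.0]]
wrist_force: [0.3, -0.0, -5.6]
finger_gap: 0.0246
finger_force: 30.0
```

Emit:
arm_command(targets=[[[0, 0, 0.0005, 0, 0, 0], [0, 0, 0.001, 0, 0, 0], [0, 0, 0.001, 0, 0, 0], [0, 0, 0.001, 0, 0, 0]]])

```text
time: 27.3
position: [0.55, 0.284, 0.0783]
ee_rot: [[0.996, -0.091, 0.001], [-0.091, -0.996, 0.0], [0.001, -0.0, -1.0]]
wrist_force: [-0.5, -1.0, -0.9]
finger_gap: 0.025
finger_force: 30.0
```

Emit:
arm_command(targets=[[[0, 0, 0.0003, 0, 0, 0], [0, 0, 0.0003, 0, 0, 0], [0, 0, 0.0003, 0, 0, 0]]])

```text
time: 27.6
position: [0.5502, 0.284, 0.0783]
ee_rot: [[0.996, -0.091, 0.001], [-0.091, -0.996, 0.0], [0.001, -0.001, -1.0]]
wrist_force: [-1.7, -2.8, 5.0]
finger_gap: 0.0246
finger_force: 30.0
```

Emit:
arm_command(targets=[[[0, 0, 0, 0, 0, 0], [0, 0, 0, 0, 0, 0], [0, 0, 0, 0, 0, 0], [0, 0, 0, 0, 0, 0], [0, 0, 0, 0, 0, 0]]], hand=0.2)

```text
time: 28.1
position: [0.55, 0.284, 0.0779]
ee_rot: [[0.996, -0.091, 0.001], [-0.091, -0.996, 0.0], [0.001, -0.0, -1.0]]
wrist_force: [0.2, 0.5, 0.5]
finger_gap: 0.0562
finger_force: 0.0
```

Emit:
arm_command(targets=[[[0, 0, -0.01, 0, 0, 0], [0, 0, -0.03, 0, 0, 0], [0, 0, -0.06, 0, 0, 0], [0, 0, -0.09, 0, 0, 0], [0, 0, -0.12, 0, 0, 0], [0, 0, -0.14, 0, 0, 0], [0, 0, -0.15, 0, 0, 0], [0, 0, -0.15, 0, 0, 0], [0, 0, -0.15, 0, 0, 0]]])

```text
time: 29.0
position: [0.5496, 0.2836, 0.2271]
ee_rot: [[0.996, -0.091, -0.0], [-0.091, -0.996, -0.0], [-0.0, 0.0, -1.0]]
wrist_force: [0.3, 0.2, -0.2]
finger_gap: 0.0564
finger_force: 0.0
```

```bash
python3 -c "
from h import *
out=[]
for n,(a,b) in {'scene':(215,130),'side':(265,150)}.items():
    I,K,R,t=cam(n); out.append(cv2.resize(I[b:b+155,a:a+185],None,fx=2.1,fy=2.1,interpolation=cv2.INTER_CUBIC))
cv2.imwrite('pics/end.png',cv2.cvtColor(np.hstack(out),cv2.COLOR_RGB2BGR))"
```

```text
(no output)
```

View pics/end.png

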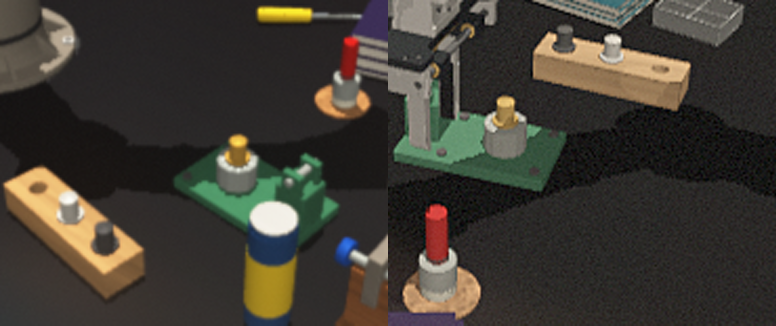

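The final picture shows the die home in the boss at (238,150) left and (506,108) right. The tamper stands upright on its pad at (345,80) left and (437,250) right. The other dies are undisturbed.

```bash
python3 -c "
from rig import env
print(env.finish_job())"
```

```text
the job is handed in; nothing more can be done
None
```

The brass die is driven home on its hidden stop and held there at about 32 N (wrist reading plus the tamper's weight); the tamper is back upright on its pad, and the job was handed in at about 29 s.

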